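# Push the putty tin home between the paint jars

## Robot

A 6-joint arm with a two-finger parallel gripper is mounted at the origin on a cart in front of the work surface, level with it; the furniture and walls round the work are solid. World frame = base frame: x ahead of the robot, y to its left, z up, the work surface at z = 0. Lengths are in m, angles in rad, forces in N, time in s.
With the tool pointing down it reaches from about 0.25 to 0.725 m from the base axis. Payload 4 kg.
Tool frame: the origin (TCP) lies at the very end of the fingers, on their centre line; the grasp point (between the pads) lies 19 mm behind it; z points along the fingers, y is the line along which they close (so a half turn about z gives the same grasp; the last joint's range is limited). The gripper opens to 85 mm and grips with 20 to 120 N. Pads are 22 mm wide; open, the fingers measure 114 mm over their backs; the gripper's body (76 mm by 85 mm) begins 54 mm behind the grasp point. The pads swing forward as they close: fully open they stand 13 mm farther back than shut.
Start: joints at [1.334, 0.241, 0.005, 1.335, 0, 1.571], TCP at [0.117, 0.486, 0.231] pointing down, gripper open.
Joint ranges: [-2.72, 2.72], [-1.05, 1.87], [-1.09, 1.28], [-1.99, 2.15], [-1.42, 1.44], [-3.14, 3.14]. Speed limits (rad/s): [2.79, 2.79, 3.14, 3.14, 3.14, 3.14].

## Interface

Orientations are given as [roll, pitch, yaw] about the fixed x, y, z axes, in that order (R = Rz(yaw) Ry(pitch) Rx(roll)).
In Python, from station import ctrl gives the robot as it stands. Calls block until the motion is done:
- ctrl.move_pose(position, orientation): joint-space move of the TCP to a pose.
- ctrl.move_linear(position, speed=0.15, rot=None): straight line of the TCP; rot=None keeps the orientation; speed is the mean speed in m/s.
- ctrl.set_joints(angles): joint-space move.
- ctrl.open() and ctrl.close(force=None): open the fingers fully, or close them until they stop; force is the grip in N (None keeps the last).
- ctrl.dwell(seconds).
- ctrl.ik(position, orientation): joint angles nearest the present ones, or None.
- ctrl.get_image(name): name is "scene" or "top" or "wrist"; returns a dict with "pixels" (400x640x3 uint8, red, green, blue), "mtx" (3x3 intrinsics, pixels), "cam_to_world" (4x4, takes a point from camera to world coordinates). Camera axes: x right, y down, z forward; pixel columns grow to the right and rows downward; lengths in m; the calibration is good to about 2 mm. A picture is of the moment at which its call begins. There is no depth.
A pose or a line that the arm cannot do raises ctrl.Unreachable and nothing moves.
- ctrl.sign_off(): hands the job in; it is judged then, once.
Readings, each from a call of its own:
- ctrl.current_time(): time.
- ctrl.current_qpos(): joint angles.
- ctrl.current_qd(): joint speeds.
- ctrl.current_effort(): joint torques, N m.
- ctrl.current_tcp_pos(): TCP position.
- ctrl.current_orientation(): TCP orientation.
- ctrl.current_ft_force(): force on the tool from outside, world axes, zero at the start.
- ctrl.current_torque(): the same for the moment, N m.
- ctrl.current_width(): finger opening in m.
- ctrl.current_grip_force(): force on a finger pad.
Only numpy, scipy, OpenCV 4.12 (cv2) and the standard library are available. Lean on these libraries where they do the work, as an engineer would, in place of code of your own. Each camera call takes 0.05 s, during which the arm holds its last target. There are 200 camera calls.

## Task

Put the flat round putty tin away by pushing it with the fingertips: slide it flat along the worktop, through the narrow gap between the two brown-capped paint jars, until the whole tin is in the bay of the wooden tidy behind them. Do not pick the tin up or tip it, do not shoot it along, do not jam it hard against the tidy, and leave the other things where they are. Finish with the arm clear of everything.

Things in the scene. Friction and masses are not known exactly. Their poses are not given: they have to be found in the camera images.
- tin: loose flat round tin, pale grey, yellow label on its lid, 63 mm in diameter (61 mm below the lid), 21 mm high, about 70 g; origin at the centre of its underside, z up. Lies flat on the worktop and slides when pushed from the side near the surface; it may roll off one narrow pusher, two slightly parted fingertips side by side cradle it
- tidy: fixed low wooden tidy, U-shaped from above, no floor, 148 mm wide (x), 144 mm long (y). Origin on the worktop midway between its two paint jars; its own -y axis points from the open mouth into the bay, the tin starts on its +y side; x runs across the mouth. A tall dark drawer box stands to its right: cross it 0.3 m or more above the worktop
- mouth (a point): middle of the narrow gap, on the worktop (the tidy's origin and axes). Two round wooden cups, 40 mm in diameter and 16 mm high, centred at x = -54 and +54 mm, y = 0, each hold a brown-capped paint jar (35 mm diameter, top 47 mm above the worktop, fixed); the gap between the cups is 68 mm
- bay (a point): middle of the bay, on the worktop, 66 mm behind the jars (y = -66 mm of the tidy): a tin centred here is wholly behind the cups with about 15 mm to spare to the cups and to the back stop. Side rails 16 mm high, inner faces at x = -44 and +44 mm; back stop 22 mm high, inner face at y = -112 mm
- red_dropper: loose bystander: red dropper bottle, 26 mm in diameter, 84 mm tall, standing beside the tidy; origin at the centre of its underside
- cup: loose bystander: white mixing cup, 32 mm in diameter, 32 mm tall, standing beside the tidy; origin at the centre of its underside
- blue_marker: loose bystander: white and blue marker pen lying flat, 135 mm long (its y), 17 mm thick; origin at the centre of its underside
- cutter: loose bystander: red-handled side cutters lying flat, 139 mm long (its y), 50 mm wide, 15 mm high; origin at the centre of its underside
Not all that is in view belongs to the job. There is more than one size of the tin; the one meant has the size given above.

How it is judged:
On the way:
1. the tin is in the gap between the two jars, flat on the worktop (y of tin in the frame of mouth between -0.015 and 0.015 m and x of tin in the frame of mouth between -0.008 and 0.008 m and height (world z) of tin below 0.004 m), for 0.02 s.
At the end, for the whole second after the job is handed in: The tin lies flat on the worktop inside the bay, its whole rim behind the two jar cups (its centre 49 to 84 mm behind the line through the jars), at rest and let go (y of tin in the frame of tidy between -0.084 and -0.049 m and x of tin in the frame of tidy between -0.016 and 0.016 m and height (world z) of tin below 0.004 m and angle between tin's own z axis and vertical below 0.05 rad and linear speed of tin below 0.01 m/s); the robot touches nothing.
It fails at once if the tin is lifted more than 8 mm (height (world z) of tin above 0.008 m).
It fails at once if the tin is tipped by more than about 11 degrees (angle between tin's own z axis and vertical above 0.2 rad).
It fails at once if the tin is shot along, faster than 0.5 m/s (linear speed of tin above 0.5 m/s).
It fails at once if the tin is jammed against the tidy or its jars with more than 25 N (contact force between tin and tidy above 25 N).
It fails at once if a bystander (dropper, cup, marker or cutters) is moved more than 15 mm (distance of any of red_dropper, cup, blue_marker, cutter from where it was at the start of the episode above 0.015 m).
It also fails if it takes over 58 s, if anything falls off the work surface, if the arm or the gripper's body presses on something with over 40 N, if the wrist force passes 120 N, or if a joint passes its speed limit or range.

## Working session

There is one attempt and no reset: what is moved stays moved. The work goes in short steps, each a Python script; the robot and the scene stay as the last script left them, time stands still between calls to the robot, and variables do not carry over. Pictures are saved under pics/ and viewed, at most 11 in all, crops included, and the job is handed in when it is done.

```bash
mkdir -p pics
cat > h.py <<'E'
import numpy as np, cv2
from station import ctrl
def snap(name, f=None):
    d=ctrl.get_image(name); im=cv2.cvtColor(np.asarray(d["pixels"]),cv2.COLOR_RGB2BGR)
    if f: cv2.imwrite("pics/"+f,im)
    return im,np.array(d["mtx"]),np.array(d["cam_to_world"])
def ray(uv,K,T,z):
    d=T[:3,:3]@np.linalg.solve(K,np.array([uv[0],uv[1],1.])); o=T[:3,3]
    return o+d*(z-o[2])/d[2]
def proj(p,K,T):
    q=np.linalg.inv(T)@np.append(p,1); q=K@q[:3]; return q[:2]/q[2]
E
python3 - <<'E'
from h import *
for n in ["top","scene"]:
    im,K,T=snap(n,n+"0.png"); print(n,K.round(1).tolist(),T.round(3).tolist())
    np.savez(n+"0.npz",K=K,T=T)
print(ctrl.current_orientation(),ctrl.current_time())
E
```

```text
top [[404.6, 0.0, 320.1], [0.0, 404.6, 205.5], [0.0, 0.0, 1.0]] [[-0.001, -0.985, 0.171, 0.345], [-1.0, -0.0, -0.006, 0.275], [0.006, -0.171, -0.985, 0.863], [0.0, 0.0, 0.0, 1.0]]
scene [[402.5, 0.0, 315.7], [0.0, 402.5, 193.7], [0.0, 0.0, 1.0]] [[0.602, -0.51, 0.615, -0.054], [-0.799, -0.387, 0.46, -0.124], [0.003, -0.768, -0.641, 0.593], [0.0, 0.0, 0.0, 1.0]]
[-3.13973130e+00  2.06261660e-05  2.90481884e+00] 0.1
```

View pics/top0.png

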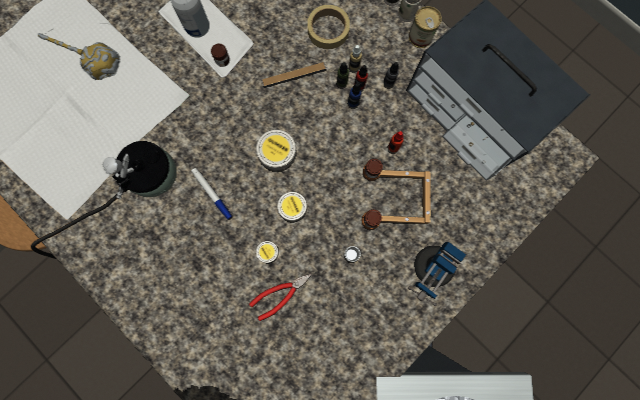

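View pics/scene0.png

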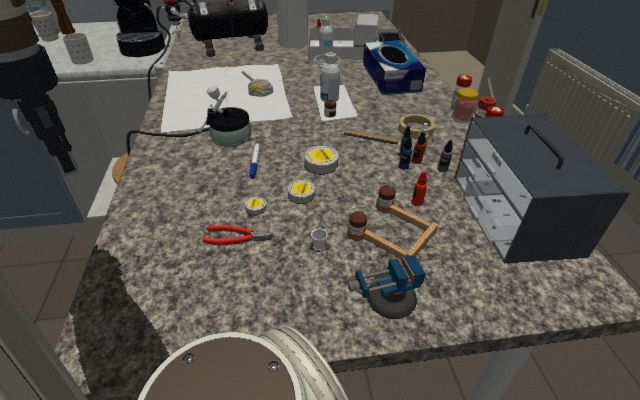

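Top view: there are three yellow-labelled round tins, at (276,150) about 40 px, (292,206) about 30 px and (267,252) about 23 px. The brown jar caps are at (373,168) and (372,219), with the bay to their right. The dropper is at (397,142), the cup at (352,254), the marker at (212,193) and the cutters at (280,297). A 63 mm tin should measure about 30 px, so the middle one is the likely target. I'll measure the sizes next.

Run:
```python
from h import *
im=cv2.imread("pics/top0.png"); d=np.load("top0.npz"); K,T=d["K"],d["T"]
hsv=cv2.cvtColor(im,cv2.COLOR_BGR2HSV)
m=cv2.inRange(hsv,(20,120,120),(35,255,255)); m=cv2.morphologyEx(m,cv2.MORPH_CLOSE,np.ones((7,7)))
for c in cv2.findContours(m,cv2.RETR_EXTERNAL,cv2.CHAIN_APPROX_NONE)[0]:
    if cv2.contourArea(c)>100:
        (u,v),r=cv2.minEnclosingCircle(c); p=ray((u,v),K,T,.021)
        # rim: bright low saturation ring around
        w=cv2.inRange(hsv,(0,0,165),(180,60,255))|m; k=np.zeros_like(m); cv2.circle(k,(int(u),int(v)),int(r*1.9),255,-1)
        w=cv2.morphologyEx(w&k,cv2.MORPH_OPEN,np.ones((3,3)))
        q=max(cv2.findContours(w,cv2.RETR_EXTERNAL,cv2.CHAIN_APPROX_NONE)[0],key=cv2.contourArea)
        (a,b),R=cv2.minEnclosingCircle(q); h=np.linalg.norm(p-T[:3,3])
        print("tin",(round(u),round(v)),"label D",2*r*h/K[0,0],p.round(4),"rim",(a,b),2*R*h/K[0,0],ray((a,b),K,T,.021).round(4))
b=cv2.inRange(hsv,(0,60,20),(12,200,120)); b=cv2.morphologyEx(b,cv2.MORPH_OPEN,np.ones((5,5)))
for c in cv2.findContours(b,cv2.RETR_EXTERNAL,cv2.CHAIN_APPROX_NONE)[0]:
    if cv2.contourArea(c)>100:
        (u,v),r=cv2.minEnclosingCircle(c); print("brown",(u,v),r,ray((u,v),K,T,.047).round(4))
# wood
w=cv2.inRange(hsv,(8,90,120),(19,220,255)); w[:160]=0;w[230:]=0;w[:,:365]=0;w[:,440:]=0
pts=cv2.findNonZero(w); print("wood box",cv2.minAreaRect(pts)); 
for c in cv2.boxPoints(cv2.minAreaRect(pts)): print(c,ray(c,K,T,.018).round(4))
for n,uv,z in [("dropper",(399,140),.04),("cup",(352,254),.032)]: print(n,ray(uv,K,T,z).round(3))
s=cv2.resize(im[130:270,240:440],None,fx=4,fy=4,interpolation=cv2.INTER_CUBIC); cv2.imwrite("pics/crop0.png",s)
```

```text
tin (266, 251) label D 0.03120742906722249 [0.3942 0.381  0.021 ] rim (266.0299987792969, 251.32000732421875) 0.04652387987501109 [0.3944 0.3818 0.021 ]
tin (292, 205) label D 0.04180158699606905 [0.4909 0.3297 0.021 ] rim (291.8670959472656, 205.71202087402344) 0.060641238891090694 [0.4902 0.3294 0.021 ]
tin (275, 148) label D 0.05914755338030248 [0.6175 0.3666 0.021 ] rim (275.54559326171875, 148.24163818359375) 0.08440743064859098 [0.6164 0.3662 0.021 ]
tin (92, 56) label D 0.0862445556225015 [0.8321 0.7819 0.021 ] rim (93.5, 47.5) 0.15327320335462172 [0.8525 0.7813 0.021 ]
brown (371.9117736816406, 217.5) 9.255876541137695 [0.4614 0.1644 0.047 ]
brown (373.79412841796875, 166.7941131591797) 8.668628692626953 [0.5681 0.158  0.047 ]
brown (219.0, 51.0) 8.062357902526855 [0.8294 0.4911 0.047 ]
wood box ((400.5, 199.0), (58.0, 59.0), 90.0)
[371. 170.] [0.5689 0.1601 0.018 ]
[430. 170.] [0.569  0.0327 0.018 ]
[430. 228.] [0.4433 0.0386 0.018 ]
[371. 228.] [0.4433 0.1628 0.018 ]
dropper [0.629 0.102 0.04 ]
cup [0.388 0.205 0.032]
```

View pics/crop0.png

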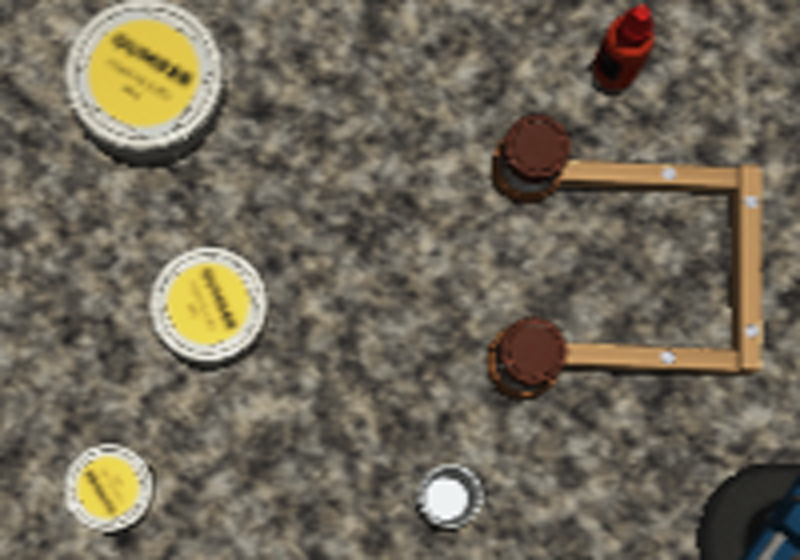

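The crop shows the middle tin at (292,206) with a measured rim of about 61 mm, against roughly 46 mm and 84 mm for the other two, so it is the 63 mm one. The jar caps are 107 mm apart (108 expected), and the tidy is yawed about -2.5°. I'll close the fingers and push diagonally to a spot in front of the gate.

```bash
cat >> h.py <<'E'
O=np.array([.514,.1597]); A=np.deg2rad(-2.5); R2=np.array([[np.cos(A),-np.sin(A)],[np.sin(A),np.cos(A)]])
def w2t(p): return R2.T@(np.array(p)[:2]-O)
def t2w(p): return O+R2@np.array(p)
def yaw_for(u): return np.arctan2(-u[1],u[0]) if False else np.arctan2(abs(u[1]),u[0] if u[1]>0 else -u[0])
def P(xy,z): return [float(xy[0]),float(xy[1]),z]
def tin_top(im,K,T,f=None):
    hsv=cv2.cvtColor(im,cv2.COLOR_BGR2HSV); m=cv2.inRange(hsv,(20,120,120),(35,255,255)); m=cv2.morphologyEx(m,cv2.MORPH_CLOSE,np.ones((7,7)))
    out=[]
    for c in cv2.findContours(m,cv2.RETR_EXTERNAL,cv2.CHAIN_APPROX_NONE)[0]:
        if cv2.contourArea(c)>60:
            (u,v),r=cv2.minEnclosingCircle(c); M=cv2.moments(c); p=ray((M['m10']/M['m00'],M['m01']/M['m00']),K,T,.021)
            out.append((round(u),round(v),round(2*r*np.linalg.norm(p-T[:3,3])/K[0,0],4),p[:2].round(4).tolist(),w2t(p).round(4).tolist()))
    return out
E
python3 - <<'E'
from h import *
t=np.array([.490,.3295]); G=t2w([0,.075]); u=(G-t)/np.linalg.norm(G-t); yaw=yaw_for(u); print(G,u,yaw)
rot=[np.pi,0,float(yaw)]; s=t-u*.065
print(ctrl.ik(P(s,.007),rot),ctrl.ik(P(G-u*.0425,.007),rot))
ctrl.close(20)
ctrl.move_pose(P(s,.12),rot); ctrl.move_linear(P(s,.007),.12)
im,K,T=snap("wrist","wrist1.png"); np.savez("wrist1.npz",K=K,T=T)
print(proj(np.append(t,.021),K,T),ctrl.current_width(),ctrl.current_tcp_pos(),ctrl.current_ft_force(),ctrl.current_time())
snap("top","top1.png")
E
```

```text
[0.51727145 0.23462862] [ 0.27626935 -0.96108025] 1.8507065368814504
[0.69298724 0.63707545 0.0033111  0.93703198 0.         1.98387336] [ 0.49893636  0.57552168 -0.1133805   0.88189415  0.          1.78982247]
[318.26659557 372.56194035] 9.848843395276421e-05 [0.47273622 0.39264365 0.00813557] [-0.71775632  0.50716027  0.45820088] 3.4333
```

View pics/wrist1.png

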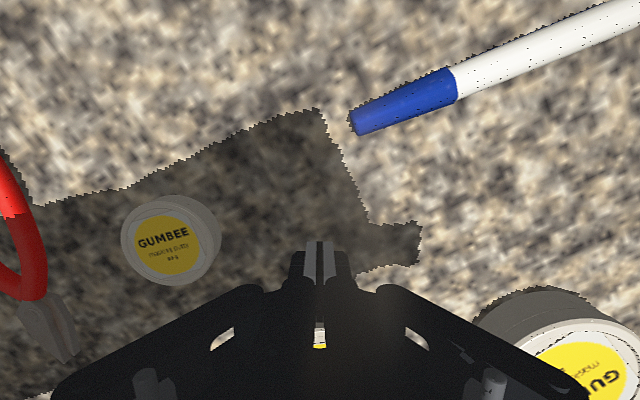

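View pics/top1.png

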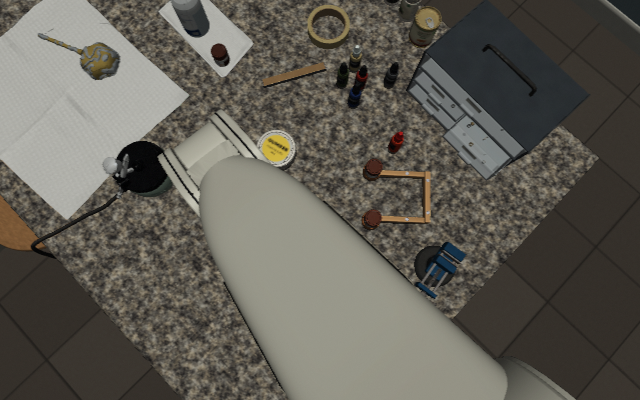

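The wrist camera faces backward: the view shows the marker tip at (355,125) and the small tin at (170,240), and the target is hidden behind the gripper. The top view is blocked by the arm. A half turn of the tool lets the wrist camera watch the tin.

Run:
```python
from h import *
t=np.array([.490,.3295]); G=t2w([0,.075]); u=(G-t)/np.linalg.norm(G-t); yaw=yaw_for(u)-np.pi
rot=[np.pi,0,float(yaw)]; s=t-u*.065
ctrl.move_linear(P(s,.05),.12); ctrl.move_pose(P(s,.05),rot); ctrl.move_linear(P(s,.006),.12)
im,K,T=snap("wrist","wrist2.png"); print(T[:3,3],tin_top(im,K,T),ctrl.current_time(),ctrl.current_tcp_pos(),ctrl.current_ft_force())
```

```text
[0.49247803 0.32072346 0.14924005] [(312, 129, np.float64(0.0456), [0.4937, 0.3277], [-0.0276, 0.1669]), (7, 133, np.float64(0.0862), [0.6092, 0.3653], [0.0862, 0.2096])] 7.2083 [0.47248463 0.39235127 0.00662266] [-0.82804603  0.68643748  0.75172895]
```

View pics/wrist2.png

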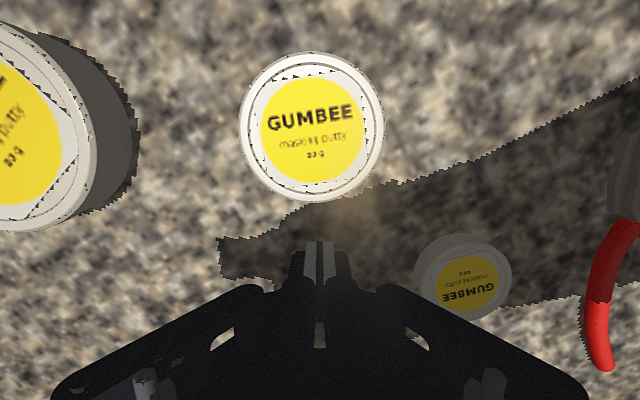

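The wrist view now shows the tin centred at (312,129) in front of the fingertips at about (320,250), matching the top-view fix within 4 mm. I'll push it with closed-loop steps to the pre-gate point.

```bash
cat >> h.py <<'E'
C=.0425
def see(f=None):
    im,K,T=snap("wrist",f); L=tin_top(im,K,T); tc=np.array(ctrl.current_tcp_pos()[:2])
    L=[l for l in L if .036<l[2]<.056 and np.linalg.norm(np.array(l[3])-tc)<.09]
    return np.array(min(L,key=lambda l:np.linalg.norm(np.array(l[3])-tc))[3])
def push(G,step,speed=.05,yaw_u=None,gain=0.):
    """one step: measure, align behind the tin, push towards G"""
    p=see(); u=(G-p)/np.linalg.norm(G-p); v=u if yaw_u is None else yaw_u
    rot=[np.pi,0,float(yaw_for(v)-np.pi)]
    tc=np.array(ctrl.current_tcp_pos()[:2]); d=min(step,np.linalg.norm(G-p))
    if np.linalg.norm(p-tc)<C+.004: ctrl.move_linear(P(tc-u*.008,.006),.08)
    ctrl.move_linear(P(p-u*(C+.004),.006),.08,rot)
    ctrl.move_linear(P(p-u*C+u*d,.006),speed)
    q=see(); tc=np.array(ctrl.current_tcp_pos()[:2])
    print("tin t-frame",w2t(p).round(4),"->",w2t(q).round(4),"dist",np.linalg.norm(q-tc).round(4),"F",np.round(ctrl.current_ft_force(),1),"t",round(ctrl.current_time(),2),flush=True)
    return q
E
python3 - <<'E'
from h import *
G=t2w([0,.075])
for k in range(3): push(G,[.025,.035,.05][k])
im,K,T=snap("wrist","wrist3.png"); np.savez("wrist3.npz",K=K,T=T)
for x in(-.054,.054): print(proj(np.append(t2w([x,0]),.047),K,T))
E
```

```text
tin t-frame [-0.0276  0.167 ] -> [-0.0198  0.1393] dist 0.0462 F [0.1 0.6 0.4] t 8.47
tin t-frame [-0.0198  0.1393] -> [-0.0086  0.1025] dist 0.0461 F [-0.7 -0.3 -0.7] t 10.0
tin t-frame [-0.0086  0.1025] -> [0.001  0.0715] dist 0.0462 F [-0.5 -0.2  0.3] t 11.41
[559.13984519  32.44552511]
[213.21810422 -98.02601432]
```

View pics/wrist3.png

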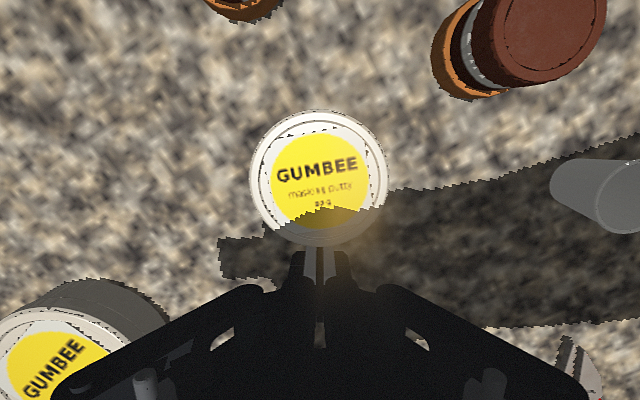

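The tin tracks well and now sits at (318,178) in the view. One jar is visible at (548,38), close to its predicted (559,32). I'll square up behind the tin and measure both jars and the tin in a single wrist frame.

Run:
```python
from h import *
tc=np.array(ctrl.current_tcp_pos()[:2]); p=see(); u=(p-tc)/np.linalg.norm(p-tc)
ctrl.move_linear(P(tc-u*.012,.006),.08)
v=-R2[:,1]; ctrl.move_linear(P(p-v*(C+.016),.006),.08,[np.pi,0,float(yaw_for(v)-np.pi)])
im,K,T=snap("wrist","wrist4.png"); np.savez("wrist4.npz",K=K,T=T); print(K[0,0],ctrl.current_tcp_pos(),w2t(ctrl.current_tcp_pos()),tin_top(im,K,T),ctrl.current_time())
hsv=cv2.cvtColor(im,cv2.COLOR_BGR2HSV)
b=cv2.inRange(hsv,(0,60,30),(9,220,140)); b=cv2.morphologyEx(b,cv2.MORPH_OPEN,np.ones((5,5)))
for c in cv2.findContours(b,cv2.RETR_EXTERNAL,cv2.CHAIN_APPROX_NONE)[0]:
    if cv2.contourArea(c)>1000:
        (a,bb),r=cv2.minEnclosingCircle(c); q=ray((a,bb),K,T,.047); print("cap",(a,bb),r,"D",2*r/K[0,0]*(T[2,3]-.047),q.round(4),w2t(q).round(4),cv2.boundingRect(c))
g=cv2.GaussianBlur(cv2.cvtColor(im,cv2.COLOR_BGR2GRAY),(5,5),1)
w=cv2.inRange(hsv,(0,0,110),(180,45,255))
for x in(-.054,.054): print(proj(np.append(t2w([x,0]),.047),K,T))
```

```text
296.5456851595606 [0.52017558 0.28933188 0.00581969] [0.00051524 0.12977787] [(320, 153, np.float64(0.044), [0.5179, 0.2315], [0.0008, 0.0719])] 12.3083
[519.05189604 -96.25151268]
[128.35004952 -97.38100517]
```

View pics/wrist4.png

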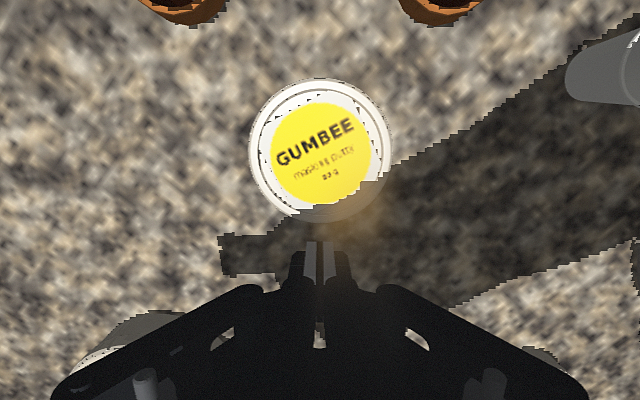

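Both cups' front edges are visible at about (184,22) and (440,22), with the tin rim centred at about (320,150). The gap centre is a few px left of the tin. I'll fit the cups' base circles of known 20 mm radius, and fit the rim for the tin.

```bash
cat >> h.py <<'E'
from scipy.optimize import least_squares
def circ(pts,r):
    f=lambda c:np.hypot(*(pts-c).T)-r
    s=least_squares(f,pts.mean(0)+[0,-.01],loss="soft_l1",f_scale=.001); return s.x,np.abs(f(s.x)).mean()
def cups(im,K,T):
    hsv=cv2.cvtColor(im,cv2.COLOR_BGR2HSV); b=cv2.inRange(hsv,(4,130,40),(18,255,255)); b=cv2.morphologyEx(b,cv2.MORPH_OPEN,np.ones((3,3)))
    out=[]
    for c in cv2.findContours(b,cv2.RETR_EXTERNAL,cv2.CHAIN_APPROX_NONE)[0]:
        if cv2.contourArea(c)<300: continue
        c=c[:,0]; low=[(x,c[c[:,0]==x,1].max()) for x in np.unique(c[:,0])]; low=np.array([l for l in low if l[1]>3])
        pts=np.array([ray(l,K,T,0)[:2] for l in low]); out.append((low[:,0].min(),low[:,0].max(),*circ(pts,.02)))
    return out
def rim(im,K,T,c0):
    """tin rim: outermost white->dark steps along radial lines, lid plane, r=31.5mm"""
    hsv=cv2.cvtColor(im,cv2.COLOR_BGR2HSV); g=cv2.cvtColor(im,cv2.COLOR_BGR2GRAY).astype(float); pts=[]
    for a in np.linspace(0,2*np.pi,120,endpoint=False):
        rs=np.arange(.027,.037,.0003); uv=np.array([proj([c0[0]+r*np.cos(a),c0[1]+r*np.sin(a),.021],K,T) for r in rs])
        if uv[:,1].max()>225 or uv.min()<2: continue
        val=cv2.remap(g.astype(np.float32),uv[:,:1].astype(np.float32),uv[:,1:].astype(np.float32),1)[:,0]
        k=np.argmin(val[4:]-val[:-4])+2; pts.append(c0+rs[k]*np.array([np.cos(a),np.sin(a)]))
    return circ(np.array(pts),.0315)
E
python3 - <<'E'
from h import *
im=cv2.imread("pics/wrist4.png"); d=np.load("wrist4.npz"); K,T=d["K"],d["T"]
L=cups(im,K,T)
for l in L: print(l[0],l[1],l[2].round(4),w2t(l[2]).round(4),"res",round(l[3],5))
r=rim(im,K,T,np.array(tin_top(im,K,T)[0][3])); print("tin",r[0].round(4),w2t(r[0]).round(4),r[1])
E
```

```text
401 477 [0.4637 0.1595] [-0.0503 -0.0024] res 0.00024
144 222 [0.5739 0.1548] [ 0.06   -0.0023] res 0.0003
tin [0.5183 0.2333] [0.001  0.0737] 0.000982571396272683
```

The cups fit at 110 mm apart with yaw -2.4°. In the wrist frame the mouth lies 4.8 mm in +x from the top-view estimate, the same offset the tin showed. I'll use the wrist frame for both, centre the tin ahead of the gate, and recheck.

```bash
cat >> h.py <<'E'
O=np.array([.5188,.1572])
_see=see
def see(f=None):
    im,K,T=snap("wrist",f); tc=np.array(ctrl.current_tcp_pos()[:2])
    L=[l for l in tin_top(im,K,T) if .030<l[2]<.056 and np.linalg.norm(np.array(l[3])-tc)<.09]
    c=np.array(min(L,key=lambda l:np.linalg.norm(np.array(l[3])-tc))[3])
    r=rim(im,K,T,c); r=rim(im,K,T,r[0]); return r[0]
C=.044
E
python3 - <<'E'
from h import *
push(t2w([0.0005,.045]),.016,.04); push(t2w([0,.042]),.02,.04)
im,K,T=snap("wrist","wrist5.png")
for l in cups(im,K,T): print(l[0],l[1],w2t(l[2]).round(4),"res",round(l[3],5))
E
```

```text
tin t-frame [-0.0039  0.076 ] -> [-0.0023  0.0611] dist 0.0428 F [-0.2 -0.1  0.9] t 13.35
tin t-frame [-0.0024  0.0614] -> [0.     0.0426] dist 0.0434 F [ 0.9 -0.9 -0.1] t 14.69
403 455 [-0.0565  0.0014] res 0.0005
434 552 [-0.0812  0.0011] res 0.00245
194 257 [0.0555 0.0013] res 0.00045
111 222 [0.0764 0.0011] res 0.0014
```

View pics/wrist5.png

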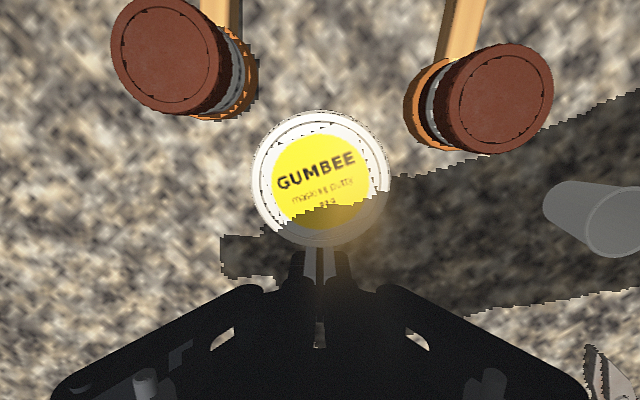

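The tin sits at (320,178), centred between the cups (fitted at x = -56 and +55 mm). The fingers are narrower than the gap. I'll push straight through in short steps.

Run:
```python
from h import *
v=-R2[:,1]
for y in (.018,-.003,-.025):
    q=push(t2w([0,y]),.03,.04,v)
    if np.abs(ctrl.current_ft_force()).max()>8 or abs(w2t(q)[0])>.005 or abs(w2t(q)[1]-y)>.006: print("stop"); break
snap("wrist","wrist6.png")
```

```text
tin t-frame [-0.      0.0427] -> [0.     0.0184] dist 0.0437 F [-0.7 -0.   0.3] t 16.23
tin t-frame [-0.0001  0.0184] -> [ 0.    -0.002] dist 0.043 F [-0.4 -0.2  0.8] t 17.62
tin t-frame [ 0.0001 -0.0022] -> [ 0.0002 -0.0241] dist 0.0431 F [-0.2  0.5 -0.7] t 19.03
```

View pics/wrist6.png

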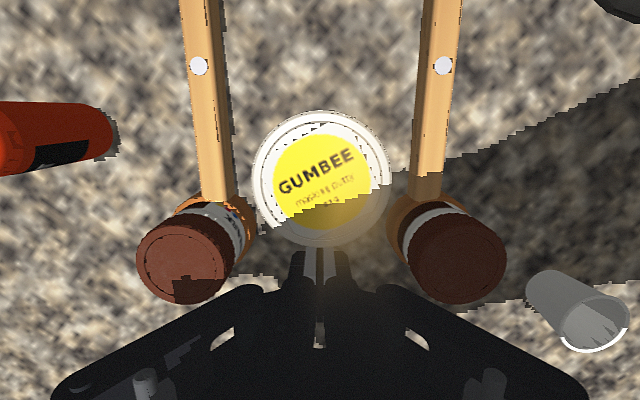

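The tin is through the gate, at (320,178) beyond the cups, with nothing touched. I'll push it on to the bay centre, then withdraw and check.

Run:
```python
from h import *
v=-R2[:,1]
for y in (-.046,-.066):
    q=push(t2w([0,y]),.03,.04,v)
    if np.abs(ctrl.current_ft_force()).max()>8 or abs(w2t(q)[0])>.008: print("stop"); break
tc=np.array(ctrl.current_tcp_pos()[:2])
ctrl.move_linear(P(t2w([w2t(tc)[0],.11]),.006),.1)
ctrl.move_linear(P(t2w([0,.11]),.2),.15)
ctrl.set_joints([1.334,.241,.005,1.335,0,ctrl.current_qpos()[5]])
im,K,T=snap("top","top2.png"); print(tin_top(im,K,T),ctrl.current_time())
# bay in top frame
c=np.array([.514,.1597]); print([l[3] for l in tin_top(im,K,T)], [ (R2.T@(np.array(l[3])-c)).round(4) for l in tin_top(im,K,T)])
cv2.imwrite("pics/crop2.png",cv2.resize(im[130:330,190:450],None,fx=3,fy=3,interpolation=cv2.INTER_CUBIC))
```

```text
tin t-frame [ 0.0002 -0.0244] -> [-0.0005 -0.0452] dist 0.0432 F [-0.2  0.3  0.4] t 20.48
tin t-frame [-0.0006 -0.0452] -> [-0.0003 -0.0651] dist 0.0431 F [-0.4 -0.3  0.8] t 21.85
[(266, 251, np.float64(0.0312), [0.3943, 0.3809], [-0.1342, 0.218]), (403, 195, np.float64(0.0428), [0.5129, 0.0926], [-0.0031, -0.0648]), (275, 148, np.float64(0.0592), [0.6175, 0.3665], [0.0895, 0.2134]), (92, 56, np.float64(0.0862), [0.8318, 0.7776], [0.2856, 0.6334])] 26.5
[[0.3943, 0.3809], [0.5129, 0.0926], [0.6175, 0.3665], [0.8318, 0.7776]] [array([-0.1292,  0.2158]), array([ 0.0018, -0.0671]), array([0.0944, 0.2111]), array([0.2905, 0.6312])]
```

View pics/crop2.png

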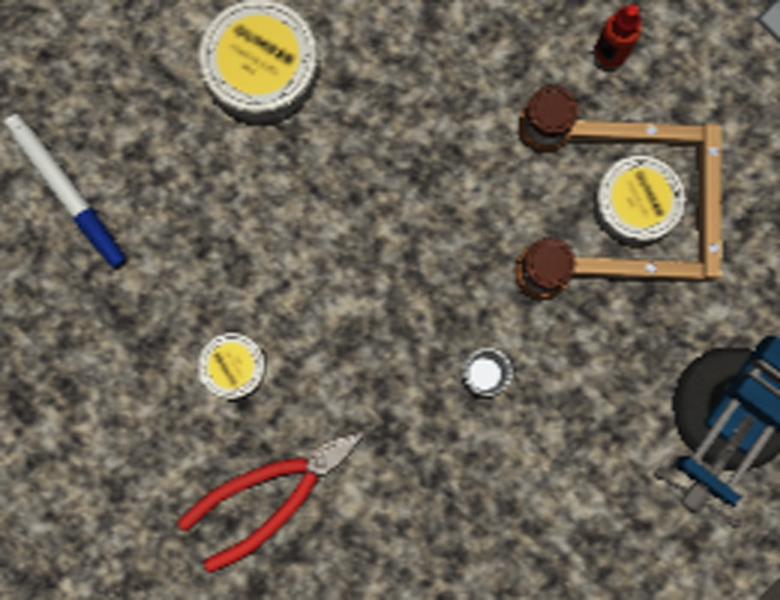

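The crop shows the tin at (640,200), centred in the bay: tidy y is about -66 mm and x about 1 mm. The bystanders are where they were and the arm is clear.

```bash
python3 -c "
from station import ctrl
print(ctrl.sign_off())"
```

```text
the job is handed in; nothing more can be done
None
```

The putty tin went flat through the gap and sits in the middle of the bay (about 66 mm behind the jars), with the bystanders unmoved, the arm clear, and the job handed in at about 26.5 s.

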